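# Pry open the objective case with a flat blade

## Robot

A 7-joint arm with a two-finger parallel gripper is mounted at the origin on the work surface. World frame = base frame: x ahead of the robot, y to its left, z up, the work surface at z = 0. Lengths are in m, angles in rad, forces in N, time in s.
With the tool pointing down it reaches from about 0.4 to 0.875 m from the base axis. Payload 19.3 kg.
Tool frame: the origin (TCP) lies midway between the tips of the shut fingers; the grasp point (between the pads) lies 19 mm behind it; z points along the fingers, y is the line along which they close (so a half turn about z gives the same grasp; the last joint's range is limited). The gripper opens to 85 mm and grips with 20 to 120 N. Pads are 22 mm wide; open, the fingers measure 114 mm over their backs; the gripper's body (76 mm by 85 mm) begins 54 mm behind the grasp point. The pads swing forward as they close: fully open they stand 13 mm farther back than shut.
Start: joints at [-1.324, 0.521, -0.036, 1.599, 0.021, 1.021, -0.113], TCP at [0.195, 0.594, 0.231] pointing down, gripper open.
Joint ranges: [-2.91, 2.91], [-0.3, 2.13], [-1.5, 1.42], [0.17, 2.43], [-1.26, 4.41], [0.16, 1.93], [-2.52, 2.52]. Speed limits (rad/s): [1.89, 1.89, 2.39, 2.39, 3.01, 3.01, 3.01].

## Interface

Orientations are given as [roll, pitch, yaw] about the fixed x, y, z axes, in that order (R = Rz(yaw) Ry(pitch) Rx(roll)).
In Python, from bench import sense, capture, finish_job gives the robot as it stands. The module is installed in compiled form; this text tells all that it offers.
- The arm moves only by the tool apply_moves, never from a script. Its argument "steps" is a list of rows, each an object with "delta_pos": the shift along the tool's x, y, z normalised to -1 to 1, where 1 is 200 mm, a list of three; "turn": the turn, a rotation vector about the tool's x, y, z normalised to -1 to 1, where 1 is pi rad, a list of three; "claw": the opening, from 0 (shut) to 1 (fully open). A call has 1 to 20 rows; each row is the pose to reach, as a shift and turn from the pose commanded when the call began, along the tool's axes at that moment, turning the shorter way round; what a row does not reach only later rows make up. A row lasts 1/8 s, in which the tool goes at most 62.5 mm and 10.7 degrees, less where a joint would pass 70% of its speed; a pose out of reach is approached as far as the arm can. A call with a number of a shift or a turn outside -1 to 1 is refused whole. A call with a gripper value outside its range is refused whole. The fingers move at their own pace and stop on an object; the grip force is fixed at half the most. Time passes only in rows, so rows that repeat a pose let the fingers close. It gives the time, the measured TCP pose, the force, the opening and the grip force at its end, in the units of the state.
- sense(): the state, without advancing time (a new reading comes with each control period).
- capture(name): name is "side" or "top"; returns a dict with "color" (384x512x3 uint8, red, green, blue), "K" (3x3 intrinsics, pixels), "k1" (the pictures are not rectified: a ray, as slopes to the right and down, at radius r is drawn at 1 + k1 r^2 times it, then the intrinsics apply), "T" (4x4, takes a point from camera to world coordinates). Camera axes: x right, y down, z forward; pixel columns grow to the right and rows downward; lengths in m; the calibration is good to about 2 mm. A picture is of the moment at which its call begins. There is no depth.
- finish_job(): hands the job in; it is judged then, once.
The state is a dict: "time": time; "joints": joint angles; "dq": joint speeds; "effort": joint torques, N m; "tcp_pos": TCP position; "tool_rot": TCP orientation; "ft_force": force on the tool from outside, world axes, zero at the start; "torque": the same for the moment, N m; "grip_width": finger opening in m; "finger_force": force on a finger pad.
Only numpy, scipy, OpenCV 4.12 (cv2) and the standard library are available. Lean on these libraries where they do the work, as an engineer would, in place of code of your own. Each camera call takes 0.05 s, during which the arm holds its last target. There are 200 camera calls.

## Task

Clear the white slide box off the cover of the orange case and stand it on the cork pad, the right way up. Then take the blue-handled flat blade from the green mat, work it into the notch in the front of the orange case, pry the cover up and, with the blade alone, swing the cover back until it leans past upright; the gripper must not touch the cover. Then lay the blade flat in the steel tray, lowering it in rather than dropping it, and let go, with the bottle, the jar, the dish and the eyepiece left where they stand.

Things in the scene. Friction and masses are not known exactly. Their poses are not given: they have to be found in the camera images.
- case: orange hard instrument case, 110 (x) by 170 (y) by 55 mm high without its cover, fixed to the bench; origin at the centre of its underside; its -x axis points out of the front, towards the robot side; yaw varies. Inside is dark foam, its top 34 mm above the bench, with two sunk objectives, nothing higher. With the cover shut it is 70 mm high
- case_notch (a point): centre of the mouth of the pry notch in the middle of the case's front face, on the front face, 48 mm above the bench: 60 mm wide (y), from a black sill at 41 mm up to the cover's underside at 55.5 mm; the front wall is 6 mm thick and behind it is open space above the foam; axes as the case's
- cover (a joint): hinge angle of the orange cover (a flat slab 110 by 170 by 14 mm, 0.22 kg), rad: 0 shut, 1.57 upright, 2.0 its stop, leaning back. The hinge is stiff: it stays where it is left; about 5 N upwards at the lip lifts it. The case itself never resists the blade above the sill
- cover_lip (a point): middle of the front lower edge of the cover, 110 mm from the hinge line; it lies right over the notch when shut and moves with the cover. A black strip 60 mm long on top of the cover's front edge marks the notch below; two black hinge barrels mark the back
- cover_hinge (a point): middle of the hinge line, 55.5 mm above the bench at the back of the case (55 mm behind the case's centre); the line runs along the case's y; the point turns with the cover, which reaches from it along the point's -x, its underside at the point's z = 0
- spatula: the flat blade tool, 190 mm long, 90 g: blue handle 105 mm long, 16 mm wide (y) and 18 mm thick (z), then a steel blade 85 mm long, 20 mm wide and 3 mm thick at mid-thickness of the handle; origin at mid-length on the underside; x points to the blade's tip, z up. It starts lying flat on the mat; balance point 11 mm behind the origin
- spatula_grip (a point): point on the handle, 20 mm behind the origin, at mid-thickness (9 mm above the underside): a good place to grip, with the fingers closing across the 16 mm width; 115 mm behind the tip
- spatula_tip (a point): middle of the blade's front edge, 95 mm ahead of the origin, 9 mm above the underside
- spatula_butt (a point): rear end of the handle, 95 mm behind the origin, 9 mm above the underside
- mat: green mat, 210 (x) by 100 (y) by 3 mm, fixed, on which the blade tool starts; origin at the centre of its underside; to one side of the case, left or right
- tray: shallow open steel tray, 240 (x) by 130 (y) mm outside, walls 14 mm high and 4 mm thick, floor 4 mm thick, fixed, on the other side of the case from the mat; origin at the centre of its underside
- amber_bottle: bystander: loose amber bottle, 64 mm across, 150 mm high, standing; origin at the centre of its underside
- white_jar: bystander: loose white jar with red cap, 72 mm across, 85 mm high, standing; origin at the centre of its underside
- slide_box: loose white slide box with a grey band and a yellow patch on top, 100 (x) by 50 (y) by 45 mm high, 0.2 kg, starting flat on the shut cover (its underside 69.5 mm above the bench); origin at the centre of its underside; grip it across the 50 mm
- pad: cork pad, 140 (x) by 100 (y) by 3 mm, fixed, beside the case on the left or right (the amber bottle stands on the other side); origin at the centre of its underside
- eyepiece: bystander: loose microscope eyepiece standing on its narrow steel end, black above, 46 mm across, 65 mm high; origin at the centre of its underside
- petri_dish: bystander: loose covered dish, 92 mm across, 16 mm high, lying flat in front of the case; origin at the centre of its underside

How it is judged:
On the way, in this order (a step that is already met when the one before it is completed fails the run):
1. the slide box stands on the pad, right way up, let go, the cover still shut (z of slide_box in the frame of pad between 0.001 and 0.01 m and angle between slide_box's own z axis and vertical below 0.1 rad and x of slide_box in the frame of pad between -0.04 and 0.04 m and y of slide_box in the frame of pad between -0.04 and 0.04 m and contact force between the fingers and slide_box below 0.2 N and value of joint cover below 0.05 rad), for 0.2 s.
2. the blade pries the cover up: the cover is lifted past 0.15 rad with the blade bearing on it (value of joint cover above 0.15 rad and contact force between spatula and cover above 0.3 N), for 0.05 s.
3. the cover has been swung back past upright (over 1.6 rad) (value of joint cover above 1.6 rad), for 0.2 s.
4. the blade tool is lowered into the tray while the fingers still hold it (its origin within 30 mm of the tray's underside) (x of spatula in the frame of tray between -0.06 and 0.06 m and y of spatula in the frame of tray between -0.06 and 0.06 m and z of spatula in the frame of tray below 0.03 m and contact force between the fingers and spatula above 1 N), for 0.05 s.
At the end, for the whole second after the job is handed in: slide box upright and still on the pad, centre within 40 mm of the pad's centre each way; cover leaning back past upright (over 1.6 rad), still; blade tool at rest inside the tray, tip and butt within the walls and under 20 mm above its underside, either way round; all let go (value of joint cover above 1.6 rad and velocity of joint cover between -0.05 and 0.05 rad/s and x of spatula_tip in the frame of tray between -0.118 and 0.118 m and y of spatula_tip in the frame of tray between -0.063 and 0.063 m and z of each of spatula_tip, spatula_butt in the frame of tray below 0.02 m and x of spatula_butt in the frame of tray between -0.118 and 0.118 m and y of spatula_butt in the frame of tray between -0.063 and 0.063 m and z of slide_box in the frame of pad between 0.001 and 0.01 m and angle between slide_box's own z axis and vertical below 0.1 rad and x of slide_box in the frame of pad between -0.04 and 0.04 m and y of slide_box in the frame of pad between -0.04 and 0.04 m and linear speed of each of slide_box, spatula below 0.02 m/s); the robot touches nothing.
It fails at once if the gripper or arm touches the cover (over 1 N) (contact force between any of the fingers, the arm and cover above 1 N).
It fails at once if the slide box is tipped over 0.5 rad (angle between slide_box's own z axis and vertical above 0.5 rad).
It fails at once if the bottle, jar, dish or eyepiece is moved over 20 mm or tipped over 0.2 rad (distance of any of amber_bottle, white_jar, petri_dish, eyepiece from where it was at the start of the episode above 0.02 m or angle between any of amber_bottle, white_jar, petri_dish, eyepiece's own z axis and vertical above 0.2 rad).
It also fails if it takes over 64 s, if anything falls off the work surface, if the arm or the gripper's body presses on something with over 40 N, if the wrist force passes 120 N, or if a joint passes its speed limit or range.

## Working session

There is one attempt and no reset: what is moved stays moved. The work goes in short steps, Python scripts to look and compute and a tool call to move; the robot and the scene stay as the last step left them, time stands still between calls to the robot, and variables do not carry over. Pictures are saved under pics/ and viewed, at most 10 in all, crops included, and the job is handed in when it is done.

Besides the shell and the picture viewer there is one more tool, called by a JSON object that holds its "fn" and its "kwargs". apply_moves: Moves the arm, as the interface text tells. Scaled input: -1 to 1 covers 200 mm each way for a shift and pi rad each way for a turn. Its arguments: {"type":"object","properties":{"steps":{"type":"array"}},"required":["steps"]}

```bash
mkdir -p pics
python3 - <<'E'
from bench import sense,capture
import cv2,pickle
s=sense();print(s)
for n in("side","top"):
    c=capture(n);cv2.imwrite(f"pics/{n}0.png",c["color"][:,:,::-1]);pickle.dump(c,open(f"{n}0.pkl","wb"));print(n,c["K"],c["k1"],c["T"])
E
```

```text
{'time': 0.0, 'joints': array([-1.32422988,  0.52202316, -0.03635657,  1.59998187,  0.02118459,
        1.02110051, -0.11277403]), 'dq': array([-7.18948241e-05,  8.54850767e-04,  2.49920959e-04,  7.87546534e-04,
       -1.27689036e-05,  7.94098144e-04, -1.10153877e-03]), 'effort': array([-3.74873023e-03, -9.27076936e+01,  1.97830126e+00, -3.69947648e+01,
        1.77066569e-02,  7.86020304e-03,  2.31086062e-06]), 'tcp_pos': array([0.19459642, 0.59358788, 0.23072906]), 'tool_rot': array([-3.14046510e+00,  5.24661190e-05,  2.82485899e+00]), 'ft_force': array([ 0.6047611 ,  0.38341403, -0.38280079]), 'torque': array([-0.02232157, -0.00623371, -0.02890346]), 'finger_force': 0.0, 'grip_width': 0.08537619693624134}
side [[487.59542746   0.         248.62109638]
 [  0.         487.59542746 175.614299  ]
 [  0.           0.           1.        ]] -0.0197462710181413 [[ 0.87480187 -0.35076783  0.334191    0.11289799]
 [-0.4843936  -0.62015815  0.61706298 -0.75138763]
 [-0.00919457 -0.70168782 -0.7124252   0.94604915]
 [ 0.          0.          0.          1.        ]]
top [[417.62609096   0.         257.7147471 ]
 [  0.         417.62609096 189.17278292]
 [  0.           0.           1.        ]] -0.018370910599616815 [[-1.50207865e-02 -9.81325442e-01  1.91767446e-01  2.92588394e-01]
 [-9.99879610e-01  1.54881898e-02  9.38514893e-04  1.32004600e-03]
 [-3.89111916e-03 -1.91730262e-01 -9.81439945e-01  1.12130960e+00]
 [ 0.00000000e+00  0.00000000e+00  0.00000000e+00  1.00000000e+00]]
```

View pics/top0.png

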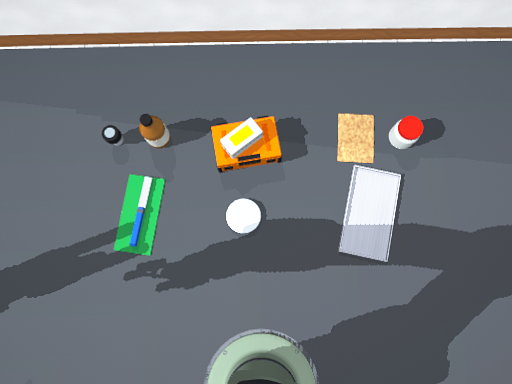

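View pics/side0.png

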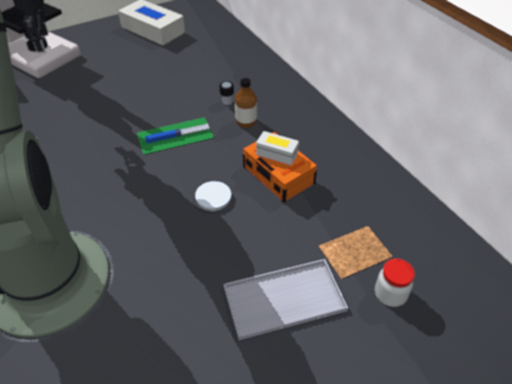

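The top view shows the mat (140,215) on the left with the blade's tip pointing away from the robot. It also shows the case (247,143) with the slide box on it, the dish (243,216), the pad (356,138), the tray (370,213), the jar (405,132), the bottle (152,130) and the eyepiece (112,134). The side view shows the same layout.

```bash
cat > h.py <<'E'
import numpy as np,cv2,pickle
from scipy.spatial.transform import Rotation as R
def ray(c,uv):
    K=c["K"];p=(np.atleast_2d(uv)-K[:2,2])/K[0,0];q=p.copy()
    for _ in range(20): q=p/(1+c["k1"]*(q**2).sum(1,keepdims=True))
    d=np.c_[q,np.ones(len(q))]@c["T"][:3,:3].T
    return c["T"][:3,3],d
def plane(c,uv,z):
    o,d=ray(c,uv);return o+d*((z-o[2])/d[:,2])[:,None]
def proj(c,P):
    P=(np.atleast_2d(P)-c["T"][:3,3])@c["T"][:3,:3];q=P[:,:2]/P[:,2:]
    return q*(1+c["k1"]*(q**2).sum(1,keepdims=True))*c["K"][0,0]+c["K"][:2,2]
def hsv(c): return cv2.cvtColor(c["color"],cv2.COLOR_RGB2HSV)
def mask(c,lo,hi,roi=None):
    m=cv2.inRange(hsv(c),lo,hi)
    if roi: k=np.zeros_like(m);x0,y0,x1,y1=roi;k[y0:y1,x0:x1]=255;m&=k
    return m
def big(m):
    cs,_=cv2.findContours(m,cv2.RETR_EXTERNAL,cv2.CHAIN_APPROX_NONE);return max(cs,key=cv2.contourArea)[:,0,:].astype(float)
def rect(c,cnt,z):
    w=plane(c,cnt,z)[:,:2];r=cv2.minAreaRect((w*1000).astype(np.float32))
    b=cv2.boxPoints(r);e=b[1]-b[0];f=b[2]-b[1];l=e if np.hypot(*e)>np.hypot(*f) else f
    return np.round(r[0],1),np.round(sorted(r[1]),1),round(float(np.arctan2(l[1],l[0])),3)
E
python3 - <<'E'
from h import *
T,S=[pickle.load(open(f"{n}0.pkl","rb")) for n in("top","side")]
def show(n,c,lo,hi,roi,z):
    m=mask(c,lo,hi,roi);print(n,*rect(c,big(m),z))
show("mat T",T,(45,100,40),(75,255,255),None,.003);show("mat S",S,(45,100,40),(75,255,255),None,.003)
B=(105,120,50),(130,255,255)
show("handle T",T,*B,(100,150,180,270),.021);show("handle S",S,*B,(130,110,215,155),.021)
show("pad T",T,(8,60,70),(25,200,255),(325,100,382,172),.003);show("pad S",S,(8,60,70),(25,200,255),(310,220,395,280),.003)
Y=(22,150,120),(35,255,255)
show("yel T",T,*Y,None,.1145);show("yel S",S,*Y,(240,120,320,170),.1145)
show("red T",T,(0,150,100),(6,255,255),(380,100,430,160),.085)
show("dish T",T,(0,0,150),(180,80,255),(215,190,275,245),.016);show("dish S",S,(0,0,140),(180,80,255),(185,170,240,215),.016)
show("box T",T,(0,0,110),(180,70,255),(215,110,275,165),.1145)
O=(5,180,80),(18,255,255)
m=mask(T,*O,(200,105,295,180));print("case",rect(T,big(m),.0695))
for n,c,roi in(("T",T,(200,105,295,180)),("S",S,(235,120,330,205))):
    x0,y0,x1,y1=roi;cv2.imwrite(f"pics/case{n}.png",cv2.resize(c["color"][y0:y1,x0:x1,::-1],None,fx=6,fy=6,interpolation=cv2.INTER_CUBIC))
x0,y0,x1,y1=330,155,410,270;a=cv2.resize(T["color"][y0:y1,x0:x1,::-1],None,fx=5,fy=5)
x0,y0,x1,y1=100,165,180,265;b=cv2.resize(T["color"][y0:y1,x0:x1,::-1],None,fx=5,fy=5)
cv2.imwrite("pics/tm.png",np.hstack([a[:500],b[:500]]))
E
```

```text
mat T [448.9 323.6] [102.1 211.7] -0.163
mat S [446.8 322.6] [105.8 213.2] -0.167
handle T [406.8 325.3] [17.8 89.3] -0.188
handle S [403.7 317.7] [30.3 88.8] -0.186
pad T [ 654.4 -272.2] [100.2 141.8] -0.069
pad S [ 652.6 -275. ] [104.1 143.7] -0.073
yel T [628.8  42.3] [27.7 56.9] -0.917
yel S [627.8  42.1] [22.8 54.3] -0.931
red T [ 653.4 -397.8] [60.2 66.9] -0.818
dish T [438.1  42.7] [90.8 93.9] -0.016
dish S [436.2  40.9] [93.7 94.3] 1.057
box T [633.7  34. ] [124.2 150.7] 1.554
case (array([621.8,  31.1]), array([125.3, 169.1]), -1.406)
```

View pics/caseT.png

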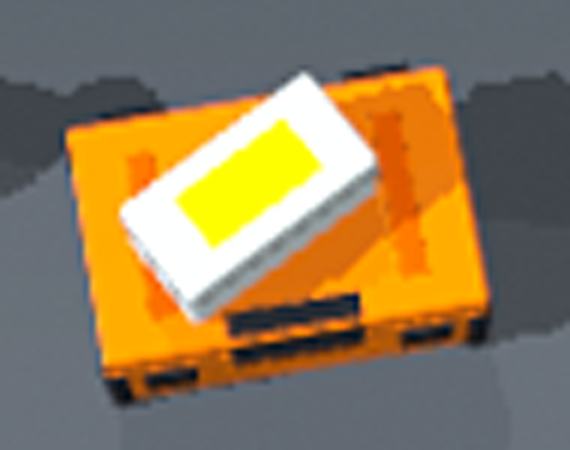

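View pics/tm.png

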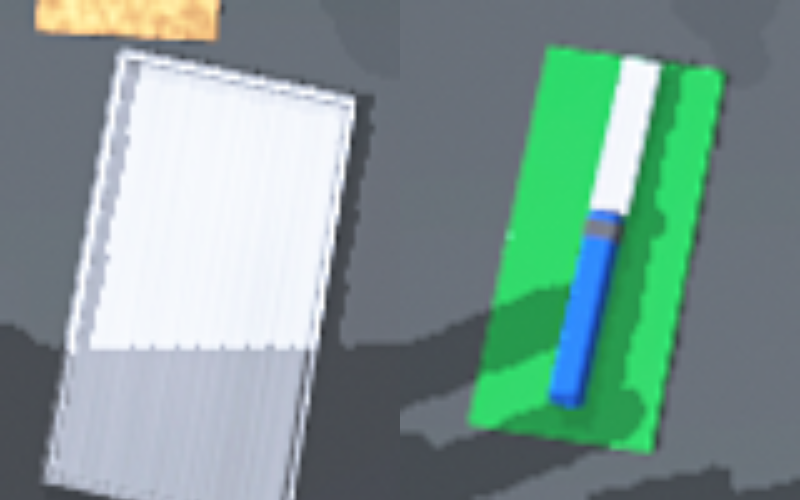

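The case crop shows the cover's top corners at about (67,130), (445,68), (490,300) and (103,363). The second crop shows the tray's far corners at (118,50) and (355,98), the blade tip at (640,60) and the butt at (565,405).

Run:
```python
from h import *
T,S=[pickle.load(open(f"{n}0.pkl","rb")) for n in("top","side")]
f=lambda p,s,o:(np.array(p,float)+.5)/s-.5+np.array(o)
w=plane(T,f([(67,130),(445,68),(490,300),(103,363)],6,(200,105)),.0695)[:,:2]*1e3
print("cover",w.round(1),w.mean(0),[round(float(np.arctan2(*(w[(i+1)%4]-w[i])[::-1])),3) for i in range(4)],[np.linalg.norm(w[(i+1)%4]-w[i]).round(1) for i in range(4)])
s=plane(T,f([(225,315),(360,293),(362,316),(232,340)],6,(200,105)),.0695)[:,:2]*1e3;print("strip",s.mean(0))
for n,c,roi in(("T",T,(330,155,410,270)),("S",S,(215,255,355,345))):
    m=mask(c,(0,0,120),(180,60,255),roi);m=cv2.morphologyEx(m,cv2.MORPH_CLOSE,np.ones((5,5)));print("tray",n,rect(c,big(m),.014))
print("tip",plane(T,f([(240,60)],5,(100,165)),.0135)*1e3,"butt",plane(T,f([(165,405)],5,(100,165)),.021)*1e3)
for n,c,roi in(("T",T,(120,165,165,215)),("S",S,(175,115,215,145))):
    m=mask(c,(0,0,130),(180,60,255),roi);print("blade",n,rect(c,big(m),.0135))
    g=mask(c,(105,120,50),(130,255,255),(100,110,215,270));p=plane(c,big(g),.021)[:,:2]*1e3;d=np.array([np.cos(-.187),np.sin(-.187)]);nn=np.array([-d[1],d[0]])
    print("handle along",(p@d).min(),(p@d).max(),"across",np.percentile(p@nn,[2,50,98]),d,nn)
# bystanders
for n,z,uv in(("bottle cap",.15,(146.5,120)),("eyepiece top",.065,(111,131))): print(n,plane(T,[uv],z))
x0,y0,x1,y1=210,255,360,345;print()
```

```text
cover [[669.8 124.1]
 [695.8 -43.3]
 [589.1 -60.4]
 [563.5 107.7]] [629.5410032   32.02714524] [-1.416, -2.982, 1.721, 0.153] [np.float64(169.4), np.float64(108.2), np.float64(170.1), np.float64(107.5)]
strip [583.22712199  24.49553506]
tray T (array([ 445.4, -297.9]), array([215.6, 313.3]), -0.048)
tray S (array([ 441.8, -300.4]), array([135.4, 240.6]), -0.23)
tip [[548.69062838 301.90588658  13.5       ]] butt [[361.93888396 332.84985345  21.        ]]
blade T (array([508.1, 308. ]), array([21.5, 85.7]), -0.179)
handle along 294.5472033386838 383.8531309676351 across [386.4926146  395.62380927 403.6668084 ] [ 0.98256639 -0.18591204] [0.18591204 0.98256639]
blade S (array([505.8, 306.5]), array([24.7, 86.5]), -0.151)
handle along 293.2272549151909 381.98799653563634 across [372.15712141 385.91525249 401.93185694] [ 0.98256639 -0.18591204] [0.18591204 0.98256639]
bottle cap [[0.65978873 0.27279312 0.15      ]]
eyepiece top [[0.66280683 0.39021607 0.065     ]]
```

View pics/caseS.png

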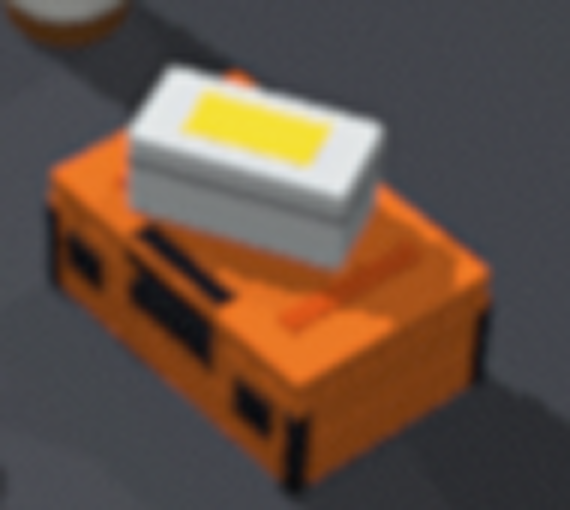

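The side crop confirms the front notch (170,300) faces the robot side, and the slide box sits diagonally on the cover. The measured sizes agree with the given ones, so I'm moving towards the box.

{"fn": "apply_moves", "kwargs": {"steps": [{"delta_pos": [-0.97,-0.65,0],"turn": [0,0,0],"claw": 1},{"delta_pos": [-0.97,-0.65,0],"turn": [0,0,0],"claw": 1},{"delta_pos": [-0.97,-0.65,0],"turn": [0,0,0],"claw": 1},{"delta_pos": [-0.97,-0.65,0],"turn": [0,0,0],"claw": 1}]}}

```text
time: 0.6
tcp_pos: [0.34, 0.4075, 0.2313]
tool_rot: [-3.141, 0.0, 2.823]
ft_force: [1.6, 0.8, 1.2]
grip_width: 0.0851
finger_force: 0.0
```

{"fn": "apply_moves", "kwargs": {"steps": [{"delta_pos": [-0.97,-0.65,0],"turn": [0,0,0],"claw": 1},{"delta_pos": [-0.97,-0.65,0],"turn": [0,0,0],"claw": 1},{"delta_pos": [-0.97,-0.65,0],"turn": [0,0,0],"claw": 1},{"delta_pos": [-0.97,-0.65,0],"turn": [0,0,0],"claw": 1}]}}

```text
time: 1.1
tcp_pos: [0.4837, 0.2234, 0.2312]
tool_rot: [-3.141, 0.0, 2.823]
ft_force: [-0.4, 1.0, 0.2]
grip_width: 0.0854
finger_force: 0.0
```

```bash
cat > go.py <<'E'
import sys
from h import *
from bench import sense
def go(p,rpy,Rt=None):
    s=sense();R0=R.from_euler("xyz",s["tool_rot"]);Rt=Rt or R.from_euler("xyz",rpy)
    d=R0.inv().apply(np.array(p)-s["tcp_pos"])/.2;t=(R0.inv()*Rt).as_rotvec()/np.pi
    print("t",round(s["time"],2),"tcp",s["tcp_pos"].round(4),s["tool_rot"].round(3),"w",round(s["grip_width"],4),"F",s["ft_force"].round(1),"ff",round(float(s["finger_force"]),1))
    print("delta",d.round(4),"turn",t.round(4),"mm",np.linalg.norm(d)*200)
if __name__=="__main__":
    a=[float(x) for x in sys.argv[1:]];go(a[:3],a[3:])
E
python3 go.py .6285 .042 .14 3.14159 0 2.225
```

```text
t 1.1 tcp [0.4837 0.2234 0.2312] [-3.141  0.     2.823] w 0.0854 F [-0.4  1.   0.2] ff 0.0
delta [-0.9718 -0.6343  0.4566] turn [-1.000e-04  1.000e-04  1.904e-01] mm 249.411152762998
```

{"fn": "apply_moves", "kwargs": {"steps": [{"delta_pos": [-0.97,-0.635,0.1],"turn": [0,0,0.19],"claw": 1},{"delta_pos": [-0.97,-0.635,0.1],"turn": [0,0,0.19],"claw": 1},{"delta_pos": [-0.97,-0.635,0.1],"turn": [0,0,0.19],"claw": 1},{"delta_pos": [-0.97,-0.635,0.1],"turn": [0,0,0.19],"claw": 1},{"delta_pos": [-0.97,-0.635,0.3],"turn": [0,0,0.19],"claw": 1},{"delta_pos": [-0.97,-0.635,0.55],"turn": [0,0,0.19],"claw": 1},{"delta_pos": [-0.97,-0.635,0.755],"turn": [0,0,0.19],"claw": 1},{"delta_pos": [-0.97,-0.635,0.755],"turn": [0,0,0.19],"claw": 1}]}}

```text
time: 2.1
tcp_pos: [0.6253, 0.0446, 0.0777]
tool_rot: [-3.137, -0.003, 2.228]
ft_force: [-0.1, 0.6, 0.9]
grip_width: 0.0853
finger_force: 0.0
```

```bash
python3 - <<'E'
from h import *
from bench import capture
a=[capture(n)["color"][:,:,::-1] for n in("side","top")]
cv2.imwrite("pics/b1.png",np.hstack([cv2.resize(a[0][80:240,200:360],(400,400)),cv2.resize(a[1][80:240,170:330],(400,400))]))
E
python3 go.py .6285 .042 .08 3.14159 0 2.225
```

```text
t 2.2 tcp [0.6276 0.0447 0.0814] [3.141 0.    2.228] w 0.0855 F [-0.8 -0.2  0. ] ff 0.0
delta [-0.0133 -0.0049  0.0069] turn [0.0001 0.0001 0.0009] mm 3.153616651442391
```

View pics/b1.png

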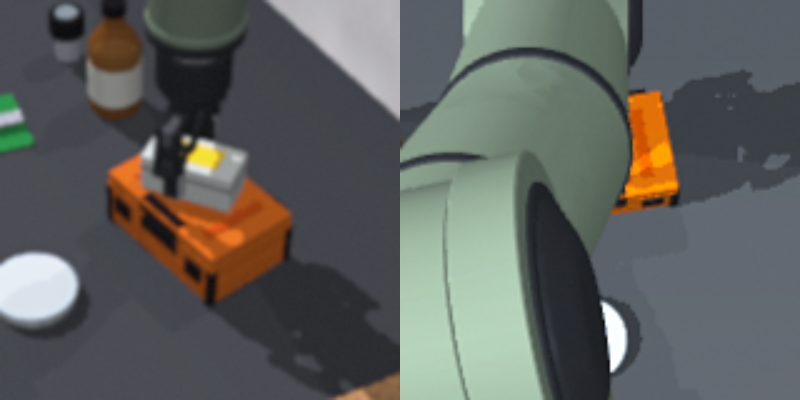

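In the side view the gripper straddles the slide box at (190,165). Closing and lifting.

{"fn": "apply_moves", "kwargs": {"steps": [{"delta_pos": [0,0,0],"turn": [0,0,0],"claw": 0},{"delta_pos": [0,0,0],"turn": [0,0,0],"claw": 0},{"delta_pos": [0,0,0],"turn": [0,0,0],"claw": 0},{"delta_pos": [0,0,0],"turn": [0,0,0],"claw": 0},{"delta_pos": [0,0,0],"turn": [0,0,0],"claw": 0},{"delta_pos": [0,0,-0.1],"turn": [0,0,0],"claw": 0},{"delta_pos": [0,0,-0.3],"turn": [0,0,0],"claw": 0},{"delta_pos": [0,0,-0.3],"turn": [0,0,0],"claw": 0}]}}

```text
time: 3.2
tcp_pos: [0.6289, 0.0448, 0.1444]
tool_rot: [3.137, 0.003, 2.228]
ft_force: [-0.5, -0.5, -2.1]
grip_width: 0.0491
finger_force: 63.2
```

```bash
python3 go.py .640 -.115 .14 3.14159 0 1.99; python3 go.py .6535 -.270 .14 3.14159 0 1.76
```

```text
t 3.2 tcp [0.6289 0.0448 0.1444] [3.137e+00 3.000e-03 2.228e+00] w 0.0491 F [-0.5 -0.5 -2.1] ff 63.2
delta [-0.6665 -0.4443  0.0216] turn [0.0016 0.0007 0.0757] mm 160.25797036068195
t 3.2 tcp [0.6289 0.0448 0.1444] [3.137e+00 3.000e-03 2.228e+00] w 0.0491 F [-0.5 -0.5 -2.1] ff 63.2
delta [-1.3214 -0.8641  0.0213] turn [0.0017 0.0005 0.1489] mm 315.8026172318839
```

{"fn": "apply_moves", "kwargs": {"steps": [{"delta_pos": [-0.3,-0.2,0],"turn": [0,0,0.03],"claw": 0},{"delta_pos": [-0.55,-0.36,0],"turn": [0,0,0.06],"claw": 0},{"delta_pos": [-0.8,-0.52,0],"turn": [0,0,0.1],"claw": 0},{"delta_pos": [-0.98,-0.64,0],"turn": [0,0,0.15],"claw": 0},{"delta_pos": [-0.98,-0.64,0],"turn": [0,0,0.15],"claw": 0}]}}

```text
time: 3.82
tcp_pos: [0.6446, -0.1933, 0.1405]
tool_rot: [-3.141, 0.002, 1.749]
ft_force: [-0.7, 0.5, -1.5]
grip_width: 0.0489
finger_force: 62.8
```

```bash
python3 go.py .6535 -.270 .0155 3.14159 0 1.76
```

```text
t 3.83 tcp [ 0.6446 -0.1933  0.1405] [-3.141e+00  2.000e-03  1.749e+00] w 0.0489 F [-0.7  0.5 -1.5] ff 62.8
delta [-0.3839 -0.0238  0.626 ] turn [-0.0002  0.0007 -0.0035] mm 146.94985933881094
```

{"fn": "apply_moves", "kwargs": {"steps": [{"delta_pos": [-0.2,-0.024,0],"turn": [0,0,0],"claw": 0},{"delta_pos": [-0.384,-0.024,0.1],"turn": [0,0,0],"claw": 0},{"delta_pos": [-0.384,-0.024,0.3],"turn": [0,0,0],"claw": 0},{"delta_pos": [-0.384,-0.024,0.5],"turn": [0,0,0],"claw": 0},{"delta_pos": [-0.384,-0.024,0.59],"turn": [0,0,0],"claw": 0},{"delta_pos": [-0.384,-0.024,0.624],"turn": [0,0,0],"claw": 0},{"delta_pos": [-0.384,-0.024,0.624],"turn": [0,0,0],"claw": 0},{"delta_pos": [-0.384,-0.024,0.624],"turn": [0,0,0],"claw": 0}]}}

```text
time: 4.82
tcp_pos: [0.6558, -0.265, 0.0168]
tool_rot: [3.14, 0.001, 1.757]
ft_force: [-0.7, 1.0, -2.3]
grip_width: 0.0489
finger_force: 63.0
```

{"fn": "apply_moves", "kwargs": {"steps": [{"delta_pos": [0,0,0],"turn": [0,0,0],"claw": 1},{"delta_pos": [0,0,0],"turn": [0,0,0],"claw": 1},{"delta_pos": [0,0,0],"turn": [0,0,0],"claw": 1},{"delta_pos": [0,0,0],"turn": [0,0,0],"claw": 1},{"delta_pos": [0,0,-0.2],"turn": [0,0,0],"claw": 1},{"delta_pos": [0,0,-0.5],"turn": [0,0,0],"claw": 1},{"delta_pos": [0,0,-0.8],"turn": [0,0,0],"claw": 1},{"delta_pos": [0,0,-1],"turn": [0,0,0],"claw": 1},{"delta_pos": [0,0,-1],"turn": [0,0,0],"claw": 1}]}}

```text
time: 5.95
tcp_pos: [0.6562, -0.2656, 0.2191]
tool_rot: [3.137, 0.003, 1.757]
ft_force: [0.6, -0.8, -0.4]
grip_width: 0.0851
finger_force: 0.0
```

```bash
python3 - <<'E'
from h import *
from bench import capture
c=capture("side")
m=mask(c,(22,150,120),(35,255,255),(280,180,420,300));print(rect(c,big(m),.048))
E
python3 go.py .436 .320 .23 3.14159 0 1.4
```

```text
(array([ 656. , -267.7]), array([24.6, 54.8]), -1.397)
t 6.0 tcp [ 0.6554 -0.2651  0.2167] [3.140e+00 1.000e-03 1.757e+00] w 0.0852 F [ 0.5  1.1 -1. ] ff 0.0
delta [ 3.0777 -0.5376 -0.0701] turn [0.0007 0.0002 0.1135] mm 625.0155640582407
```

Slide box placed at (656,-268), which is on the pad and upright. Going to the blade.

{"fn": "apply_moves", "kwargs": {"steps": [{"delta_pos": [1,-0.16,0],"turn": [0,0,0],"claw": 1},{"delta_pos": [1,-0.16,0],"turn": [0,0,0],"claw": 1},{"delta_pos": [1,-0.16,0],"turn": [0,0,0],"claw": 1},{"delta_pos": [1,-0.16,0],"turn": [0,0,0],"claw": 1}]}}

```text
time: 6.5
tcp_pos: [0.5852, -0.07, 0.2144]
tool_rot: [-3.14, -0.002, 1.761]
ft_force: [0.2, -0.1, 0.5]
grip_width: 0.0851
finger_force: 0.0
```

{"fn": "apply_moves", "kwargs": {"steps": [{"delta_pos": [1,-0.16,0],"turn": [0,0,0],"claw": 1},{"delta_pos": [1,-0.16,0],"turn": [0,0,0],"claw": 1},{"delta_pos": [1,-0.16,0],"turn": [0,0,0],"claw": 1},{"delta_pos": [1,-0.16,0],"turn": [0,0,0],"claw": 1}]}}

```text
time: 7.0
tcp_pos: [0.5168, 0.1197, 0.2146]
tool_rot: [-3.14, -0.001, 1.761]
ft_force: [-0.1, -0.7, 1.0]
grip_width: 0.0852
finger_force: 0.0
```

```bash
python3 go.py .4452 .3189 .10 3.14159 0 2.97
```

```text
t 7.0 tcp [0.5168 0.1197 0.2146] [-3.140e+00 -1.000e-03  1.761e+00] w 0.0852 F [-0.1 -0.7  1. ] ff 0.0
delta [ 1.0455 -0.1622  0.5739] turn [-3.000e-04 -5.000e-04 -3.849e-01] mm 240.7214444086116
```

{"fn": "apply_moves", "kwargs": {"steps": [{"delta_pos": [0.35,-0.05,0],"turn": [0,0,-0.06],"claw": 1},{"delta_pos": [0.7,-0.1,0],"turn": [0,0,-0.12],"claw": 1},{"delta_pos": [1,-0.16,0.1],"turn": [0,0,-0.18],"claw": 1},{"delta_pos": [1,-0.16,0.3],"turn": [0,0,-0.24],"claw": 1},{"delta_pos": [1,-0.16,0.57],"turn": [0,0,-0.3],"claw": 1},{"delta_pos": [1,-0.16,0.57],"turn": [0,0,-0.35],"claw": 1},{"delta_pos": [1,-0.16,0.57],"turn": [0,0,-0.385],"claw": 1},{"delta_pos": [1,-0.16,0.57],"turn": [0,0,-0.385],"claw": 1}]}}

```text
time: 8.0
tcp_pos: [0.4503, 0.3059, 0.1007]
tool_rot: [-3.141, -0.001, 2.964]
ft_force: [-0.6, -0.6, 1.1]
grip_width: 0.0855
finger_force: 0.0
```

```bash
python3 go.py .4452 .3189 .0055 3.14159 0 2.97
```

```text
t 8.0 tcp [0.4503 0.3059 0.1007] [-3.141e+00 -1.000e-03  2.964e+00] w 0.0855 F [-0.6 -0.6  1.1] ff 0.0
delta [0.0362 0.0599 0.4761] turn [-0.0003 -0.0002 -0.0019] mm 96.23400839185739
```

{"fn": "apply_moves", "kwargs": {"steps": [{"delta_pos": [0.036,0.06,0.15],"turn": [0,0,0],"claw": 1},{"delta_pos": [0.036,0.06,0.35],"turn": [0,0,0],"claw": 1},{"delta_pos": [0.036,0.06,0.44],"turn": [0,0,0],"claw": 1},{"delta_pos": [0.036,0.06,0.47],"turn": [0,0,0],"claw": 1},{"delta_pos": [0.036,0.06,0.47],"turn": [0,0,0],"claw": 1}]}}

```text
time: 8.62
tcp_pos: [0.4452, 0.3201, 0.008]
tool_rot: [3.141, 0.0, 2.965]
ft_force: [0.7, -0.1, 1.2]
grip_width: 0.0855
finger_force: 0.0
```

```bash
python3 go.py .4452 .3189 .0055 3.14159 0 2.97
python3 - <<'E'
from h import *
from bench import capture
a=[capture(n)["color"][:,:,::-1] for n in("side","top")]
cv2.imwrite("pics/s1.png",np.hstack([cv2.resize(a[0][60:180,110:230],(400,400)),cv2.resize(a[1][150:270,80:200],(400,400))]))
E
```

```text
t 8.62 tcp [0.4452 0.3201 0.008 ] [3.141 0.    2.965] w 0.0855 F [ 0.7 -0.1  1.2] ff 0.0
delta [-0.0009 -0.0058  0.0125] turn [ 0.0001  0.0001 -0.0015] mm 2.7557384070976085
```

View pics/s1.png

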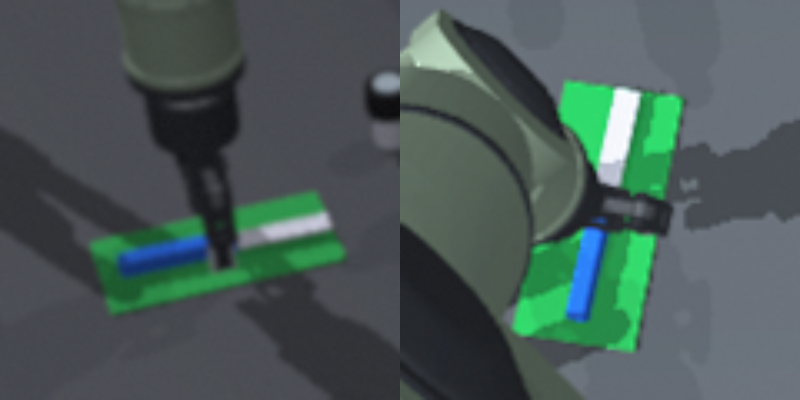

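The fingers straddle the handle near its front end at (215,245). Lowering 2 mm, closing and lifting.

{"fn": "apply_moves", "kwargs": {"steps": [{"delta_pos": [0,-0.004,0.012],"turn": [0,0,0],"claw": 1},{"delta_pos": [0,-0.004,0.012],"turn": [0,0,0],"claw": 0},{"delta_pos": [0,-0.004,0.012],"turn": [0,0,0],"claw": 0},{"delta_pos": [0,-0.004,0.012],"turn": [0,0,0],"claw": 0},{"delta_pos": [0,-0.004,0.012],"turn": [0,0,0],"claw": 0},{"delta_pos": [0,-0.004,0.012],"turn": [0,0,0],"claw": 0},{"delta_pos": [0,-0.004,0.012],"turn": [0,0,0],"claw": 0},{"delta_pos": [0,-0.004,0.012],"turn": [0,0,0],"claw": 0}]}}

```text
time: 9.72
tcp_pos: [0.4447, 0.3193, 0.0053]
tool_rot: [3.142, 0.0, 2.966]
ft_force: [-1.2, -1.3, 6.6]
grip_width: 0.0144
finger_force: 59.2
```

{"fn": "apply_moves", "kwargs": {"steps": [{"delta_pos": [0,0,-0.1],"turn": [0,0,0],"claw": 0},{"delta_pos": [0,0,-0.4],"turn": [0,0,0],"claw": 0},{"delta_pos": [0,0,-0.5],"turn": [0,0,0],"claw": 0},{"delta_pos": [0,0,-0.5],"turn": [0,0,0],"claw": 0}]}}

```text
time: 10.22
tcp_pos: [0.4453, 0.3198, 0.1064]
tool_rot: [3.14, 0.002, 2.966]
ft_force: [-0.0, 1.0, -1.0]
grip_width: 0.0148
finger_force: 58.9
```

```bash
cat > tip.py <<'E'
from h import *
from bench import capture,sense
def look(save=None):
    s=sense();c=capture("side");t=capture("top")
    if save: cv2.imwrite(save,np.hstack([c["color"],t["color"]])[:,:,::-1]); 
    return s,c,t
E
python3 - <<'E'
from tip import *
s,c,t=look();pickle.dump((s,c,t),open("lift.pkl","wb"));print(s["tcp_pos"],s["tool_rot"],s["grip_width"],s["finger_force"])
x=proj(c,s["tcp_pos"])[0].astype(int);y=proj(t,s["tcp_pos"])[0].astype(int);print(x,y)
k=lambda im,p:cv2.resize(im[max(p[1]-50,0):p[1]+50,max(p[0]-50,0):p[0]+50],(400,400))[:,:,::-1]
cv2.imwrite("pics/l1.png",np.hstack([k(c["color"],x),k(t["color"],y)]))
E
```

```text
[0.44526626 0.3198085  0.10643942] [3.13953001e+00 1.69029621e-03 2.96620423e+00] 0.01477827760508847 58.87890636920929
[170 107] [128 209]
```

View pics/l1.png

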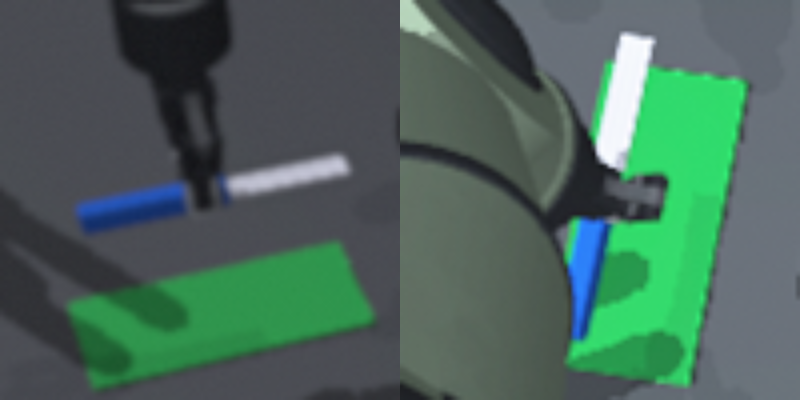

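The blade hangs level in the grip. Its tip is at (345,165) in the side crop and (636,37) in the top crop, and its butt is at (80,217) and (578,338). Triangulating.

```bash
cat >> h.py <<'E'
def tri(c1,p1,c2,p2):
    o1,d1=ray(c1,p1);o2,d2=ray(c2,p2);d1=d1[0]/np.linalg.norm(d1);d2=d2[0]/np.linalg.norm(d2)
    s=np.linalg.lstsq(np.c_[d1,-d2],o2-o1,rcond=None)[0];a=o1+s[0]*d1;b=o2+s[1]*d2
    return (a+b)/2,np.linalg.norm(a-b)
E
python3 - <<'E'
from h import *
s,c,t=pickle.load(open("lift.pkl","rb"))
f=lambda p,o:(np.array(p,float)+.5)/4-.5+np.array(o)
for n,a,b in(("tip",(345,165),(236,37)),("butt",(80,217),(178,338))):
    p,g=tri(c,f(a,(120,57)),t,f(b,(78,159)));print(n,p.round(4),"gap",round(g,4))
    print("  tool frame",R.from_euler("xyz",s["tool_rot"]).inv().apply(p-s["tcp_pos"]).round(4))
E
python3 go.py .4452 .2 .15 3.14159 0 3.296
```

```text
tip [0.5487 0.3034 0.1121] gap 0.0001
  tool frame [-0.1047  0.0019 -0.0055]
butt [0.361  0.3282 0.1214] gap 0.0017
  tool frame [ 0.0844 -0.0064 -0.0151]
t 10.32 tcp [0.4444 0.3191 0.1044] [-3.141 -0.     2.966] w 0.0144 F [ 0.7  0.4 -1.4] ff 58.9
delta [-0.1078 -0.5857 -0.2275] turn [-1.00e-04 -2.00e-04 -1.05e-01] mm 127.50497990809922
```

{"fn": "apply_moves", "kwargs": {"steps": [{"delta_pos": [-0.03,-0.2,-0.15],"turn": [0,0,-0.03],"claw": 0},{"delta_pos": [-0.08,-0.5,-0.15],"turn": [0,0,-0.07],"claw": 0},{"delta_pos": [-0.13,-0.8,-0.15],"turn": [0,0,-0.105],"claw": 0},{"delta_pos": [-0.13,-0.8,-0.15],"turn": [0,0,-0.105],"claw": 0}]}}

```text
time: 10.82
tcp_pos: [0.4419, 0.1521, 0.134]
tool_rot: [-3.14, -0.003, -2.992]
ft_force: [0.4, 0.3, -1.4]
grip_width: 0.0146
finger_force: 59.0
```

```bash
python3 go.py .4417 .0028 .10 3.14159 0 3.2956
```

```text
t 10.82 tcp [0.4419 0.1521 0.134 ] [-3.140e+00 -3.000e-03 -2.992e+00] w 0.0146 F [ 0.4  0.3 -1.4] ff 59.0
delta [ 0.1117 -0.7377  0.1719] turn [-0.0006 -0.0009 -0.0014] mm 153.13588005808722
```

{"fn": "apply_moves", "kwargs": {"steps": [{"delta_pos": [0.03,-0.25,0],"turn": [0,0,0],"claw": 0},{"delta_pos": [0.08,-0.5,0],"turn": [0,0,0],"claw": 0},{"delta_pos": [0.112,-0.738,0.05],"turn": [0,0,0],"claw": 0},{"delta_pos": [0.112,-0.738,0.25],"turn": [0,0,0],"claw": 0},{"delta_pos": [0.112,-0.738,0.4],"turn": [0,0,0],"claw": 0},{"delta_pos": [0.112,-0.738,0.45],"turn": [0,0,0],"claw": 0},{"delta_pos": [0.112,-0.738,0.45],"turn": [0,0,0],"claw": 0}]}}

```text
time: 11.7
tcp_pos: [0.4425, 0.0083, 0.0446]
tool_rot: [3.141, -0.002, -2.987]
ft_force: [0.2, 0.1, -0.4]
grip_width: 0.0146
finger_force: 59.2
```

```bash
python3 go.py .4417 .0028 .042 3.14159 0 3.2956
python3 - <<'E'
from tip import *
s,c,t=look();pickle.dump((s,c,t),open("pre.pkl","wb"))
R0=R.from_euler("xyz",s["tool_rot"]);tip=R0.apply([-.105,.001,-.006])+s["tcp_pos"];print("tip",tip)
print("px side tip",proj(c,tip),"notch",proj(c,[.575,.0235,.048]))
a=c["color"][130:230,200:325];cv2.imwrite("pics/n1.png",cv2.resize(a,(750,600),interpolation=cv2.INTER_CUBIC)[:,:,::-1])
E
```

```text
t 11.7 tcp [0.4425 0.0083 0.0446] [ 3.141e+00 -2.000e-03 -2.987e+00] w 0.0146 F [ 0.2  0.1 -0.4] ff 59.2
delta [ 0.0084 -0.0264  0.0131] turn [ 0.     -0.0005  0.0003] mm 6.134759860262633
tip [0.54613887 0.02547192 0.05044889]
px side tip [[252.84293104 173.56265893]] notch [[262.85893733 170.82677772]]
```

View pics/n1.png

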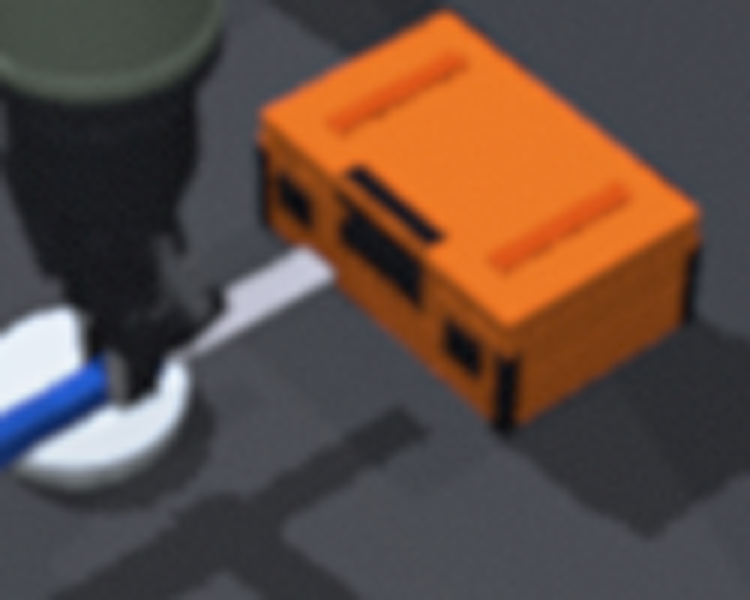

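The blade's tip sits at (315,260), which matches its predicted pixel within 0.5 px. It points at the notch mouth (380,255).

```bash
python3 - <<'E'
from h import *
s,c,t=pickle.load(open("pre.pkl","rb"))
p=(np.array([(262,110),(445,12),(700,212),(505,325)])+.5)/6-.5+[200,130]
w=plane(c,p,.0695)[:,:2]*1e3;print(w.round(1),w.mean(0),[round(float(np.arctan2(*(w[(i+1)%4]-w[i])[::-1])),3) for i in range(4)])
E
python3 go.py .4911 .0105 .042 3.14159 0 3.2956
```

```text
[[561.9 105.8]
 [667.5 123.3]
 [694.4 -44.1]
 [586.2 -59.9]] [627.51732088  31.28300727] [0.164, -1.411, -2.997, 1.716]
t 11.8 tcp [0.4433 0.0082 0.0457] [-3.142e+00  1.000e-03 -2.987e+00] w 0.0143 F [ 0.4 -0.4  0.3] ff 59.2
delta [-0.2379 -0.0255  0.0187] turn [-0.      0.0002  0.0002] mm 47.99322289507548
```

{"fn": "apply_moves", "kwargs": {"steps": [{"delta_pos": [0,-0.026,0.016],"turn": [0,0,0],"claw": 0},{"delta_pos": [-0.06,-0.026,0.016],"turn": [0,0,0],"claw": 0},{"delta_pos": [-0.12,-0.026,0.016],"turn": [0,0,0],"claw": 0},{"delta_pos": [-0.18,-0.026,0.016],"turn": [0,0,0],"claw": 0},{"delta_pos": [-0.23,-0.026,0.016],"turn": [0,0,0],"claw": 0},{"delta_pos": [-0.23,-0.026,0.016],"turn": [0,0,0],"claw": 0}]}}

```text
time: 12.55
tcp_pos: [0.4898, 0.0101, 0.0418]
tool_rot: [3.142, 0.0, -2.987]
ft_force: [-0.9, -1.5, -1.2]
grip_width: 0.0143
finger_force: 59.2
```

```bash
python3 go.py .4911 .0105 .042 3.14159 0 3.2956
```

```text
t 12.55 tcp [0.4898 0.0101 0.0418] [ 3.142  0.    -2.987] w 0.0143 F [-0.9 -1.5 -1.2] ff 59.2
delta [-0.0069  0.0012 -0.001 ] turn [0.     0.0001 0.0002] mm 1.4106333854697446
```

{"fn": "apply_moves", "kwargs": {"steps": [{"delta_pos": [0,0,-0.03],"turn": [0,0,0],"claw": 0},{"delta_pos": [0,0,-0.05],"turn": [0,0,0],"claw": 0},{"delta_pos": [0,0,-0.075],"turn": [0,0,0],"claw": 0},{"delta_pos": [0,0,-0.1],"turn": [0,0,0],"claw": 0},{"delta_pos": [0,0,-0.125],"turn": [0,0,0],"claw": 0},{"delta_pos": [0,0,-0.15],"turn": [0,0,0],"claw": 0},{"delta_pos": [0,0,-0.15],"turn": [0,0,0],"claw": 0}]}}

```text
time: 13.42
tcp_pos: [0.4893, 0.0099, 0.0723]
tool_rot: [-3.142, 0.0, -2.987]
ft_force: [0.6, 0.1, -4.3]
grip_width: 0.0141
finger_force: 58.7
```

Run:
```python
from tip import *
s,c,t=look();pickle.dump((s,c,t),open("pry.pkl","wb"));print(s["tcp_pos"],s["ft_force"],s["torque"])
a=c["color"][130:230,200:325];cv2.imwrite("pics/p1.png",cv2.resize(a,(625,500),interpolation=cv2.INTER_CUBIC)[:,:,::-1])
```

```text
[0.4892747  0.0098775  0.07227128] [ 0.59922417  0.12912338 -4.29540302] [ 0.01316184  0.08224792 -0.00152869]
```

View pics/p1.png

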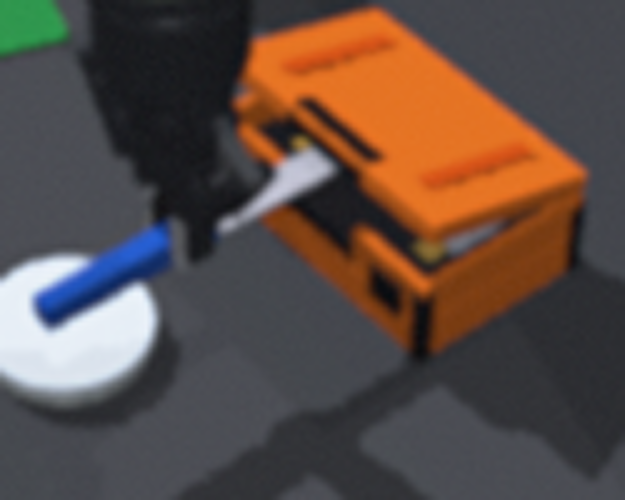

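The cover is pried up about 0.25 rad with the blade under it. The notch edge is at (335,190), and the blade is still level in the grip. Next I follow the lip's arc, first to about 1 rad.

{"fn": "apply_moves", "kwargs": {"steps": [{"delta_pos": [-0.027,0,-0.068],"turn": [0,0,0],"claw": 0},{"delta_pos": [-0.063,0,-0.128],"turn": [0,0,0],"claw": 0},{"delta_pos": [-0.108,0,-0.18],"turn": [0,0,0],"claw": 0},{"delta_pos": [-0.156,0,-0.23],"turn": [0,0,0],"claw": 0},{"delta_pos": [-0.214,0,-0.268],"turn": [0,0,0],"claw": 0},{"delta_pos": [-0.214,0,-0.268],"turn": [0,0,0],"claw": 0}]}}

```text
time: 14.28
tcp_pos: [0.5323, 0.0166, 0.1259]
tool_rot: [-3.142, 0.001, -2.987]
ft_force: [-0.4, 0.6, -0.7]
grip_width: 0.0142
finger_force: 59.1
```

```bash
cat > cov.py <<'E'
from tip import *
u=np.array([.9882,.1534,0]);v=np.array([-u[1],u[0],0]);H=np.array([.683,.040,.0555])
def pt(th,a,y,z): # a = dist from hinge, z above underside
    return H+v*y+u*(-a*np.cos(th)+z*np.sin(th))+np.array([0,0,1])*(a*np.sin(th)+z*np.cos(th))
def angle(s,c):
    # cover's right front edge: fraction of orange along the lip edge samples, per angle, just inside minus just outside
    m=mask(c,(3,150,60),(18,255,255))>0
    out=[]
    for th in np.arange(0,2.05,.05):
        q=lambda a,ys,z:np.mean([m[tuple(np.clip(proj(c,pt(th,a,y,z))[0][::-1].round().astype(int),0,[383,511]))] for y in ys])
        ys=np.linspace(-.083,-.05,8);out.append((round(th,2),q(.104,ys,.007),q(.122,ys,.007)))
    return out
if __name__=="__main__":
    s,c,t=look();print(s["time"],s["tcp_pos"].round(4),s["tool_rot"].round(3),s["ft_force"].round(1),"tip",(s["tcp_pos"]+R.from_euler("xyz",s["tool_rot"]).apply([-.105,.001,-.006])).round(4))
    m=mask(c,(3,150,60),(18,255,255),(190,60,340,215));w=big(m)
    print("orange bbox",w.min(0),w.max(0))
    for th in np.arange(.8,2.01,.1): print(round(th,1),[proj(c,pt(th,.11,y,z))[0].round(0).tolist() for y in(-.085,.085) for z in(0,.014)],end=" ")
    # local maxima of orange extent: topmost orange pixel rows per column
    print();print([(x,int(np.where(m[:,x])[0].min())) for x in range(240,320,6) if m[:,x].any()])
E
python3 cov.py
```

```text
14.275 [0.5323 0.0166 0.1259] [-3.142e+00  1.000e-03 -2.987e+00] [-0.4  0.6 -0.7] tip [0.6359 0.0337 0.1321]
orange bbox [245. 115.] [318. 199.]
0.8 [[296.0, 159.0], [299.0, 154.0], [253.0, 124.0], [256.0, 119.0]] 0.9 [[299.0, 155.0], [302.0, 151.0], [255.0, 120.0], [258.0, 116.0]] 1.0 [[302.0, 152.0], [306.0, 148.0], [258.0, 117.0], [261.0, 113.0]] 1.1 [[305.0, 149.0], [309.0, 144.0], [261.0, 114.0], [264.0, 110.0]] 1.2 [[308.0, 145.0], [312.0, 142.0], [264.0, 111.0], [268.0, 108.0]] 1.3 [[311.0, 143.0], [316.0, 139.0], [267.0, 109.0], [271.0, 106.0]] 1.4 [[315.0, 140.0], [319.0, 137.0], [270.0, 106.0], [274.0, 104.0]] 1.5 [[318.0, 138.0], [322.0, 135.0], [273.0, 104.0], [277.0, 102.0]] 1.6 [[321.0, 136.0], [325.0, 134.0], [276.0, 103.0], [280.0, 101.0]] 1.7 [[324.0, 134.0], [328.0, 133.0], [279.0, 101.0], [283.0, 100.0]] 1.8 [[328.0, 133.0], [331.0, 132.0], [283.0, 101.0], [286.0, 100.0]] 1.9 [[331.0, 132.0], [334.0, 132.0], [286.0, 100.0], [289.0, 99.0]] 2.0 [[333.0, 132.0], [337.0, 132.0], [288.0, 100.0], [292.0, 100.0]] 
[(246, 163), (252, 159), (258, 171), (264, 115), (270, 118), (276, 123), (282, 128), (288, 132), (294, 137), (300, 141), (306, 146), (312, 155), (318, 163)]
```

The side-view edge matches about 1.0 rad, as planned. Continuing past upright.

{"fn": "apply_moves", "kwargs": {"steps": [{"delta_pos": [-0.062,0,-0.028],"turn": [0,0,0],"claw": 0},{"delta_pos": [-0.126,0,-0.05],"turn": [0,0,0],"claw": 0},{"delta_pos": [-0.192,0,-0.064],"turn": [0,0,0],"claw": 0},{"delta_pos": [-0.259,0,-0.067],"turn": [0,0,0],"claw": 0},{"delta_pos": [-0.326,0,-0.06],"turn": [0,0,0],"claw": 0},{"delta_pos": [-0.37,0,-0.05],"turn": [0,0,0],"claw": 0},{"delta_pos": [-0.37,0,-0.05],"turn": [0,0,0],"claw": 0}]}}

```text
time: 15.25
tcp_pos: [0.6052, 0.028, 0.1351]
tool_rot: [3.142, 0.0, -2.987]
ft_force: [-0.9, -0.2, -2.0]
grip_width: 0.0143
finger_force: 59.1
```

```bash
python3 cov.py
```

```text
15.25 [0.6052 0.028  0.1351] [ 3.142  0.    -2.987] [-0.9 -0.2 -2. ] tip [0.7088 0.0452 0.1412]
orange bbox [244. 101.] [332. 199.]
0.8 [[296.0, 159.0], [299.0, 154.0], [253.0, 124.0], [256.0, 119.0]] 0.9 [[299.0, 155.0], [302.0, 151.0], [255.0, 120.0], [258.0, 116.0]] 1.0 [[302.0, 152.0], [306.0, 148.0], [258.0, 117.0], [261.0, 113.0]] 1.1 [[305.0, 149.0], [309.0, 144.0], [261.0, 114.0], [264.0, 110.0]] 1.2 [[308.0, 145.0], [312.0, 142.0], [264.0, 111.0], [268.0, 108.0]] 1.3 [[311.0, 143.0], [316.0, 139.0], [267.0, 109.0], [271.0, 106.0]] 1.4 [[315.0, 140.0], [319.0, 137.0], [270.0, 106.0], [274.0, 104.0]] 1.5 [[318.0, 138.0], [322.0, 135.0], [273.0, 104.0], [277.0, 102.0]] 1.6 [[321.0, 136.0], [325.0, 134.0], [276.0, 103.0], [280.0, 101.0]] 1.7 [[324.0, 134.0], [328.0, 133.0], [279.0, 101.0], [283.0, 100.0]] 1.8 [[328.0, 133.0], [331.0, 132.0], [283.0, 101.0], [286.0, 100.0]] 1.9 [[331.0, 132.0], [334.0, 132.0], [286.0, 100.0], [289.0, 99.0]] 2.0 [[333.0, 132.0], [337.0, 132.0], [288.0, 100.0], [292.0, 100.0]] 
[(240, 90), (246, 88), (252, 92), (258, 171), (264, 176), (270, 176), (276, 144), (282, 139), (288, 101), (294, 104), (300, 108), (306, 114), (312, 119), (318, 121)]
```

The cover edge is at about 1.8 rad, past upright. I'm retracting the blade and refining the tray pose.

{"fn": "apply_moves", "kwargs": {"steps": [{"delta_pos": [0.15,0,0],"turn": [0,0,0],"claw": 0},{"delta_pos": [0.35,0,0],"turn": [0,0,0],"claw": 0},{"delta_pos": [0.55,0,0],"turn": [0,0,0],"claw": 0},{"delta_pos": [0.7,0,0],"turn": [0,0,0],"claw": 0},{"delta_pos": [0.7,0,0],"turn": [0,0,0],"claw": 0}]}}

```text
time: 15.98
tcp_pos: [0.4648, 0.0059, 0.1361]
tool_rot: [-3.141, 0.0, -2.988]
ft_force: [0.3, -0.0, -1.0]
grip_width: 0.0145
finger_force: 59.1
```

```bash
python3 - <<'E'
from h import *
T=pickle.load(open("top0.pkl","rb"))
p=np.array([[118,50],[355,98]])/5+[330,155];p=np.vstack([p,[[387.5,261.5],[339.5,251.5]]])-.4
w=plane(T,p,.014)[:,:2]*1e3;print(w.round(1),w.mean(0),[round(float(np.arctan2(*(w[(i+1)%4]-w[i])[::-1])),3) for i in range(4)],[np.linalg.norm(w[(i+1)%4]-w[i]).round(1) for i in range(4)])
E
python3 cov.py | sed -n 1,2p
python3 go.py .433 -.297 .12 3.14159 0 2.925; python3 -c "
from bench import sense;print(sense()['joints'].round(2))"
```

```text
[[ 573.3 -259.6]
 [ 544.3 -387.3]
 [ 311.9 -333.2]
 [ 339.9 -208.9]] [ 442.34074467 -297.23818157] [-1.794, 2.913, 1.349, -0.214] [np.float64(130.9), np.float64(238.7), np.float64(127.5), np.float64(238.8)]
15.975 [0.4648 0.0059 0.1361] [-3.141  0.    -2.988] [ 0.3 -0.  -1. ] tip [0.5684 0.023  0.1421]
orange bbox [245. 100.] [332. 199.]
t 16.07 tcp [0.4669 0.0064 0.136 ] [-3.142e+00  2.000e-03 -2.987e+00] w 0.0143 F [ 0.2  1.  -0.2] ff 59.1
delta [ 0.401  -1.4728  0.0796] turn [1.000e-04 5.000e-04 1.181e-01] mm 305.7053578812766
[-0.08  0.42 -0.08  2.09  0.06  0.63  1.53]
```

{"fn": "apply_moves", "kwargs": {"steps": [{"delta_pos": [0.06,-0.25,0],"turn": [0,0,0.03],"claw": 0},{"delta_pos": [0.13,-0.5,0],"turn": [0,0,0.07],"claw": 0},{"delta_pos": [0.2,-0.74,0],"turn": [0,0,0.118],"claw": 0},{"delta_pos": [0.27,-0.99,0],"turn": [0,0,0.118],"claw": 0},{"delta_pos": [0.27,-0.99,0],"turn": [0,0,0.118],"claw": 0}]}}

```text
time: 16.7
tcp_pos: [0.4432, -0.2016, 0.1355]
tool_rot: [-3.14, 0.001, 2.92]
ft_force: [0.6, 1.4, 0.0]
grip_width: 0.0145
finger_force: 59.2
```

```bash
python3 go.py .432 -.296 .06 3.14159 0 2.92
```

```text
t 16.7 tcp [ 0.4432 -0.2016  0.1355] [-3.14e+00  1.00e-03  2.92e+00] w 0.0145 F [0.6 1.4 0. ] ff 59.2
delta [-0.0485 -0.4722  0.3784] turn [-0.0004  0.0003 -0.    ] mm 121.41088383964367
```

{"fn": "apply_moves", "kwargs": {"steps": [{"delta_pos": [-0.02,-0.25,0],"turn": [0,0,0],"claw": 0},{"delta_pos": [-0.048,-0.472,0],"turn": [0,0,0],"claw": 0},{"delta_pos": [-0.048,-0.472,0.2],"turn": [0,0,0],"claw": 0},{"delta_pos": [-0.048,-0.472,0.37],"turn": [0,0,0],"claw": 0},{"delta_pos": [-0.048,-0.472,0.37],"turn": [0,0,0],"claw": 0}]}}

```text
time: 17.32
tcp_pos: [0.4321, -0.2909, 0.0598]
tool_rot: [3.14, -0.003, 2.926]
ft_force: [-0.0, -0.6, -0.4]
grip_width: 0.0148
finger_force: 59.3
```

```bash
python3 go.py .432 -.296 .0075 3.14159 0 2.92
python3 - <<'E'
from tip import *
s,c,t=look();R0=R.from_euler("xyz",s["tool_rot"])
for n,x in(("tip",-.105),("butt",.085)): print(n,proj(c,R0.apply([x,.001,-.006])+s["tcp_pos"]))
m=mask(c,(105,120,40),(130,255,255),(190,230,370,350));b=big(m);print("blue",b.min(0),b.max(0),b[b[:,0].argmin()])
p=plane(c,b,s["tcp_pos"][2]+.015)[:,:2]
print("butt end tool frame", R0.inv().apply(np.c_[p,np.full(len(p),s["tcp_pos"][2])]-s["tcp_pos"])[:,0].max())
E
```

```text
t 17.32 tcp [ 0.4321 -0.2909  0.0598] [ 3.140e+00 -3.000e-03  2.926e+00] w 0.0148 F [-0.  -0.6 -0.4] ff 59.3
delta [-0.0059 -0.0254  0.2615] turn [ 0.0004 -0.001   0.002 ] mm 52.56500269556268
tip [[325.74904935 268.21367662]]
butt [[240.13391825 290.8738949 ]]
blue [240. 276.] [276. 294.] [240. 287.]
butt end tool frame 0.08528444641472295
```

The butt's pixel matches the level-blade prediction. Lowering into the tray.

{"fn": "apply_moves", "kwargs": {"steps": [{"delta_pos": [-0.005,-0.025,0.1],"turn": [0,0,0],"claw": 0},{"delta_pos": [-0.005,-0.025,0.19],"turn": [0,0,0],"claw": 0},{"delta_pos": [-0.005,-0.025,0.235],"turn": [0,0,0],"claw": 0},{"delta_pos": [-0.005,-0.025,0.25],"turn": [0,0,0],"claw": 0},{"delta_pos": [-0.005,-0.025,0.258],"turn": [0,0,0],"claw": 0},{"delta_pos": [-0.005,-0.025,0.258],"turn": [0,0,0],"claw": 0}]}}

```text
time: 18.18
tcp_pos: [0.4325, -0.2971, 0.0102]
tool_rot: [-3.141, 0.0, 2.925]
ft_force: [-0.3, 0.3, -1.0]
grip_width: 0.0149
finger_force: 59.3
```

```bash
python3 go.py .432 -.296 .0065 3.14159 0 2.92
```

```text
t 18.18 tcp [ 0.4325 -0.2971  0.0102] [-3.141  0.     2.925] w 0.0149 F [-0.3  0.3 -1. ] ff 59.3
delta [0.0036 0.0046 0.0185] turn [-0.      0.0001  0.0017] mm 3.871387504625138
```

Underside is about 3 mm above the floor. Easing down, then opening partway and rising.

{"fn": "apply_moves", "kwargs": {"steps": [{"delta_pos": [0,0,0.008],"turn": [0,0,0],"claw": 0},{"delta_pos": [0,0,0.015],"turn": [0,0,0],"claw": 0},{"delta_pos": [0,0,0.015],"turn": [0,0,0],"claw": 0},{"delta_pos": [0,0,0.015],"turn": [0,0,0],"claw": 0.45},{"delta_pos": [0,0,0.015],"turn": [0,0,0],"claw": 0.45},{"delta_pos": [0,0,0.015],"turn": [0,0,0],"claw": 0.45},{"delta_pos": [0,0,0.015],"turn": [0,0,0],"claw": 0.45},{"delta_pos": [0,0,-0.1],"turn": [0,0,0],"claw": 0.45},{"delta_pos": [0,0,-0.4],"turn": [0,0,0],"claw": 0.45},{"delta_pos": [0,0,-0.8],"turn": [0,0,0],"claw": 0.45},{"delta_pos": [0,0,-0.9],"turn": [0,0,0],"claw": 0.45},{"delta_pos": [0,0,-0.9],"turn": [0,0,0],"claw": 0.45}]}}

```text
time: 19.68
tcp_pos: [0.4335, -0.2977, 0.1927]
tool_rot: [-3.14, 0.005, 2.925]
ft_force: [0.9, -0.1, -0.8]
grip_width: 0.0385
finger_force: 0.0
```

```bash
python3 cov.py | sed -n 1,2p
python3 - <<'E'
from tip import *
s,c,t=look();print(s["ft_force"].round(1),s["grip_width"],s["finger_force"])
b=big(mask(c,(105,120,40),(130,255,255),(190,220,370,350)));print("handle",rect(c,b,.022),"tray 442,-298.5,-.222")
b=big(mask(c,(22,150,120),(35,255,255),(280,180,420,300)));print("box",rect(c,b,.048))
b=big(mask(c,(0,0,140),(180,80,255),(185,170,240,215)));print("dish",rect(c,b,.016))
E
```

```text
19.675 [ 0.4335 -0.2977  0.1927] [-3.14   0.005  2.925] [ 0.9 -0.1 -0.8] tip [ 0.5362 -0.3192  0.1992]
orange bbox [243. 146.] [259. 178.]
[ 0.2 -0.9 -0.2] 0.03860582536212514 0.0
handle (array([ 392.8, -292.4]), array([20.3, 90.9]), -0.219) tray 442,-298.5,-.222
box (array([ 655.9, -267.7]), array([25. , 54.8]), -1.397)
dish (array([436.2,  40.9]), array([93.7, 94.3]), 1.057)
```

Run:
```python
from tip import *
from bench import finish_job
s,c,t=look();m=mask(c,(3,150,60),(18,255,255),(240,80,345,200));y,x=np.where(m>0);print("orange right edge x",x.max(),"row",y[x.argmax()],"n",len(x))
m=mask(t,(3,150,60),(18,255,255),(190,80,300,185));y,x=np.where(m>0);print("top rows",y.min(),y.max())
if 1: print(finish_job())
```

```text
orange right edge x 323 row 155 n 308
top rows 86 170
the job is handed in; nothing more can be done
None
```

The job is handed in with every step carried out. My last checks put the slide box at the pad centre, the blade flat in the tray and the dish unmoved. The cover was last measured at about 1.8 rad just after the blade withdrew; the arm half hid it in the final view. I didn't re-measure the bottle, jar and eyepiece, and no verdict came back.

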